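# Old spice jar into the flap bin

### The arm

A 6-joint arm with a two-finger parallel gripper is mounted at the origin on a cart in front of the work surface, level with it; the furniture and walls round the work are solid. World frame = base frame: x ahead of the robot, y to its left, z up, the work surface at z = 0. Lengths are in m, angles in rad, forces in N, time in s.
With the tool pointing down it reaches from about 0.25 to 0.725 m from the base axis. Payload 9.7 kg.
Tool frame: the origin (TCP) lies at the very end of the fingers, on their centre line; the grasp point (between the pads) lies 19 mm behind it (grip_point_offset is the distance from the TCP to the grasp point, in m); z points along the fingers, y is the line along which they close (so a half turn about z gives the same grasp; the last joint's range is limited). The gripper opens to 85 mm and grips with 20 to 120 N. Pads are 22 mm wide; open, the fingers measure 114 mm over their backs; the gripper's body (76 mm by 85 mm) begins 54 mm behind the grasp point. The pads swing forward as they close: fully open they stand 13 mm farther back than shut.
Start: joints at [1.245, 0.087, 0.176, 1.66, 0, 1.571], TCP at [0.176, 0.521, 0.231] pointing down, gripper open.
Joint ranges: [-3.13, 3.13], [-0.85, 1.81], [-1.15, 1.24], [-2.2, 2.28], [-1.44, 1.52], [-3.14, 3.14]. Speed limits (rad/s): [2.22, 2.22, 2.57, 3.14, 3.14, 3.14].

### API

Orientations are given as a unit quaternion [x, y, z, w].
In Python, from plant import * gives the robot as it stands.
- The arm moves only by the tool servo_tool, never from a script. Its argument "commands" is a list that holds one entry, the list of rows, each a list of 7 numbers: the shift along the tool's x, y, z in mm, then the turn, a rotation vector about the tool's x, y, z in rad, then the finger opening in mm, from 0 to 85.4. In form: [[[dx, dy, dz, ax, ay, az, claw], ...]]. A call has 1 to 5 rows; each row shifts and turns the commanded pose from where the row before left it, along the tool's axes as they then stand; what a row does not reach is not made up. A row lasts 1/10 s, in which the tool goes at most 50 mm and 8.59 degrees, less where a joint would pass 70% of its speed; a pose out of reach is approached as far as the arm can. A call is refused whole if a number of a shift passes 50 or a number of a turn 0.15, either way. A call with a gripper value outside its range is refused whole. The fingers move at their own pace and stop on an object; "grip_force" is the grip in N (left out, the last holds). Time passes only in rows, so rows that do not move let the fingers close. It gives the time, the measured TCP pose, the force, the opening and the grip force at its end, in the units of the state.
- observe(): the state, without advancing time (a new reading comes with each control period).
- get_image(name): name is "scene" or "top"; returns the picture (420x560x3 uint8, red, green, blue); there is no depth.
- get_calibration(name): a dict with "mtx" (3x3 intrinsics, pixels), "k1" (the pictures are not rectified: a ray, as slopes to the right and down, at radius r is drawn at 1 + k1 r^2 times it, then the intrinsics apply), "camera_from_world" (4x4, takes a point from world to camera coordinates). Camera axes: x right, y down, z forward; pixel columns grow to the right and rows downward; lengths in m; the calibration is good to about 2 mm. A picture is of the moment at which its call begins. get_calibration takes no time and is no camera call.
- hand_in(): hands the job in; it is judged then, once.
The state is a dict: "clock": time; "joint_pos": joint angles; "joint_vel": joint speeds; "joint_efforts": joint torques, N m; "position": TCP position; "eef_rot": TCP orientation; "contact_force": force on the tool from outside, world axes, zero at the start; "moment": the same for the moment, N m; "finger_gap": opening from 0.0 (shut) to 1.0 (fully open); "grip_force": force on a finger pad.
Only numpy, scipy, OpenCV 4.12 (cv2) and the standard library are available. Lean on these libraries where they do the work, as an engineer would, in place of code of your own. Each camera call takes 0.05 s, during which the arm holds its last target. There are 200 camera calls.

### The job

Put the old spice jar into the small grey bin: push it down through the sprung flap in the lid, keeping hold of it until the flap has clearly swung open (do not just drop it on the flap), then let it go so that it lies inside and the flap shuts behind it. Leave the pepper mill standing where it is.

Things in the scene. Friction and masses are not known exactly. Their poses are not given: they have to be found in the camera images.
- spice_jar: the one spice jar: slim upright glass jar with a dark screw cap, 41 mm in diameter, 105 mm high (the cap, the top 21 mm, is as wide), 0.1 to 0.2 kg; origin at the centre of its underside, z up. Neighbours up to 170 mm high stand to its left or right (along world y), centres 140 mm or more away; a wall cabinet hangs 0.66 m above the worktop to the left of y = 0, beyond x = 0.55
- bin: grey plastic bin with a white lid, fixed on the worktop: 136 mm (its x) by 146 mm (its y), lid top 220 mm above the worktop; origin at the centre of its underside. Right above the origin the lid has a mouth, 92 mm along x by 104 mm along y, filled by a grey flap 2 mm below the lid's top. Inside floor 4 mm above the worktop; the bin is empty and a jar inside stays clear of the flap
- bin_flap (a joint): angle of the flap, rad: 0 shut (level), grows as it swings down into the bin, stop at 1.45. Hinged on the mouth's +x edge (two white lugs 4 mm proud of the lid); free edge at -x, three ribs beside it: push between the mouth's centre and 10 mm towards it. A weak spring shuts it; 0.15 N at the free edge opens it, so a jar let go well inside slides on down
- pepper_mill: turned wooden pepper mill, 58 mm in diameter and 170 mm high, standing upright, to be left alone; the origin is the centre of its underside
Mind the look-alikes: they are no part of the job. What is shaped like the spice_jar but pink is not meant.

How it is judged:
By the outcome, as a careful person would: the job done as asked, in the order asked, and still so for the second after the job is handed in, with the robot touching nothing.
It also fails if it takes over 38 s, if anything falls off the work surface, if the arm or the gripper's body presses on something with over 40 N, if the wrist force passes 120 N, or if a joint passes its speed limit or range.

## Working session

There is one attempt and no reset: what is moved stays moved. The work goes in short steps, Python scripts to look and compute and a tool call to move; the robot and the scene stay as the last step left them, time stands still between calls to the robot, and variables do not carry over. Pictures are saved under pics/ and viewed, at most 10 in all, crops included, and the job is handed in when it is done.

Besides the shell and the picture viewer there is one more tool, called after "Call:" as name(argument=value, ...) on one line, values as JSON. servo_tool: Moves the arm, as the interface text tells. Its arguments: {"type":"object","properties":{"commands":{"type":"array"},"grip_force":{"type":"number"}},"required":["commands"]}

```bash
ls; mkdir -p pics; python3 - <<'E'
from plant import *
import cv2
for n in("scene","top"):
    cv2.imwrite(f"pics/{n}0.png",cv2.cvtColor(get_image(n),cv2.COLOR_RGB2BGR))
    c=get_calibration(n);print(n,c)
print(observe())
E
```

```text
pics
scene {'mtx': array([[421.14448077,   0.        , 276.16555736],
       [  0.        , 421.14448077, 211.53930401],
       [  0.        ,   0.        ,   1.        ]]), 'k1': -0.10451918516093045, 'camera_from_world': array([[ 0.45212623, -0.89182068, -0.01541895, -0.23643708],
       [-0.75340325, -0.37258516, -0.54181532,  0.47924583],
       [ 0.47745723,  0.25658561, -0.84035613,  0.79021978],
       [ 0.        ,  0.        ,  0.        ,  1.        ]])}
top {'mtx': array([[493.73277621,   0.        , 280.63121541],
       [  0.        , 493.73277621, 214.38986167],
       [  0.        ,   0.        ,   1.        ]]), 'k1': 0.006264766176512579, 'camera_from_world': array([[ 0.00819385, -0.99717989, -0.07459978,  0.03416226],
       [-0.98848907,  0.00319334, -0.15125858,  0.59274882],
       [ 0.15107024,  0.07498046, -0.98567526,  1.29604568],
       [ 0.        ,  0.        ,  0.        ,  1.        ]])}
{'clock': 0.1, 'joint_pos': array([1.24500617e+00, 8.73868774e-02, 1.75220946e-01, 1.65981724e+00,
       4.24197903e-05, 1.57083232e+00]), 'joint_vel': array([-0.00015465, -0.00051575,  0.00350012, -0.00282031,  0.00044094,
        0.00260941]), 'joint_efforts': array([ 5.08369317e-05, -5.21560192e+01,  4.65652442e+01,  1.59173476e-02,
       -1.70569854e-05, -4.25107928e-06]), 'position': array([0.17595241, 0.52087231, 0.23066787]), 'eef_rot': array([ 1.62193378e-01,  9.86758813e-01, -5.82127971e-04, -1.17157120e-04]), 'contact_force': array([ 0.09758464, -0.39658149,  0.30437788]), 'moment': array([-0.01479713,  0.02578463,  0.00553582]), 'grip_force': 0.0, 'finger_gap': 1.0011473810641571}
```

View pics/scene0.png

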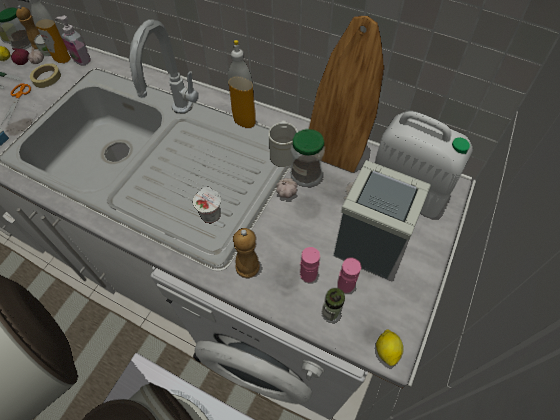

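View pics/top0.png

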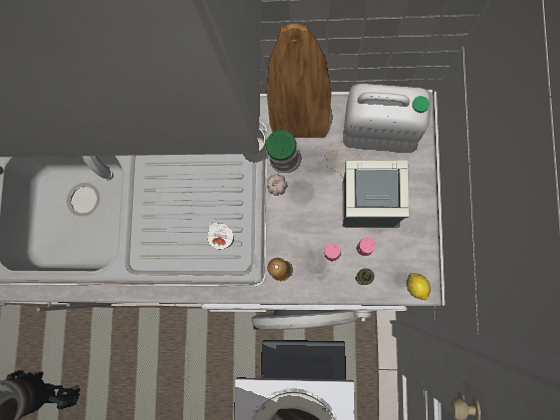

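Both views show the dark glass jar at scene (334,303) / top (366,276). There are two pink look-alikes at top (332,252) and (367,246), the mill at top (279,268), and the bin at top (377,192). Next I'll zoom in and measure.

```bash
cat > h.py <<'E'
import numpy as np, cv2
from plant import *
def ray(n,uv):
    c=get_calibration(n);d=(np.array(uv,float)-c["mtx"][:2,2])/c["mtx"][0,0]
    s=cv2.undistortPoints(np.array([[uv]],float),c["mtx"],np.array([c["k1"],0,0,0.]))[0,0]
    T=np.linalg.inv(c["camera_from_world"]);return T[:3,3],T[:3,:3]@np.array([s[0],s[1],1])
def plane(n,uv,z):
    o,d=ray(n,uv);return o+d*(z-o[2])/d[2]
def proj(n,P):
    c=get_calibration(n);p=(c["camera_from_world"]@np.append(P,1))[:3];s=p[:2]/p[2]
    return c["mtx"][:2,2]+c["mtx"][0,0]*s*(1+c["k1"]*(s@s))
def snap(n,f,x0=0,y0=0,x1=560,y1=420,k=1):
    im=cv2.cvtColor(get_image(n),cv2.COLOR_RGB2BGR)
    cv2.imwrite("pics/"+f,cv2.resize(im[y0:y1,x0:x1],None,fx=k,fy=k,interpolation=cv2.INTER_CUBIC))
E
python3 - <<'E'
from h import *
a=cv2.imread("pics/top0.png")[150:300,250:440];b=cv2.imread("pics/scene0.png")[150:340,220:410]
o=np.zeros((570,780,3),np.uint8);o[:450,:400]=cv2.resize(a,None,fx=3,fy=3)[:,170:];o[:532,400:932]=cv2.resize(b,None,fx=2.8,fy=2.8)[:,152:]
cv2.imwrite("pics/crop1.png",o)
for n,uv,z in [("top",(366,275),.105),("scene",(335,295),.105),("top",(367,244),.105),("top",(332,250),.105),("top",(279,266),.17),("scene",(244,235),.17)]: print(n,uv,plane(n,uv,z).round(3))
for uv in[(346,162),(407,162),(408,218),(346,218)]: print("lid",plane("top",uv,.22).round(3))
for uv in[(352,166),(429,179),(412,224),(343,205)]: print("lidS",plane("scene",uv,.22).round(3))
E
```

```text
top (366, 275) [ 0.429 -0.186  0.105]
scene (335, 295) [ 0.426 -0.186  0.105]
top (367, 244) [ 0.507 -0.19   0.105]
top (332, 250) [ 0.491 -0.101  0.105]
top (279, 266) [0.447 0.029 0.17 ]
scene (244, 235) [0.437 0.027 0.17 ]
lid [ 0.692 -0.132  0.22 ]
lid [ 0.69  -0.275  0.22 ]
lid [ 0.557 -0.273  0.22 ]
lid [ 0.557 -0.131  0.22 ]
lidS [ 0.663 -0.114  0.22 ]
lidS [ 0.703 -0.272  0.22 ]
lidS [ 0.58  -0.272  0.22 ]
lidS [ 0.561 -0.134  0.22 ]
```

View pics/crop1.png

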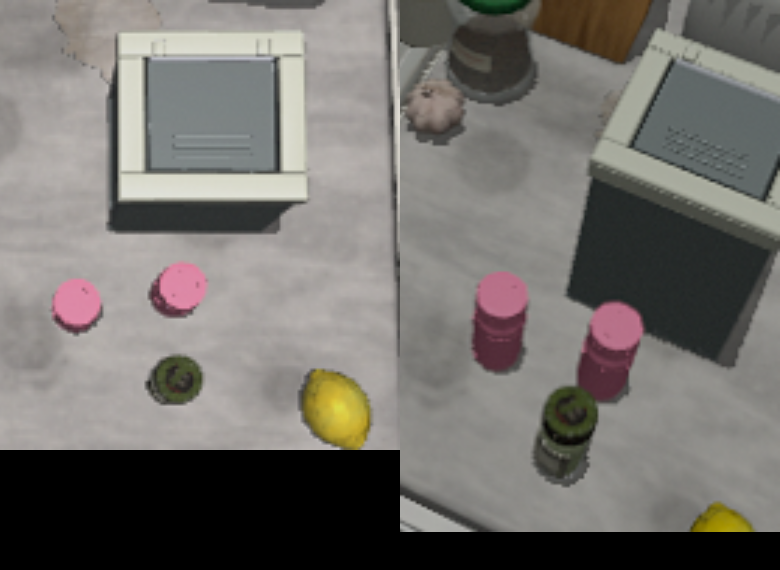

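```bash
python3 - <<'E'
from h import *
im=cv2.imread("pics/top0.png");hsv=cv2.cvtColor(im,cv2.COLOR_BGR2HSV)
roi=np.zeros(im.shape[:2],np.uint8);roi[150:235,335:420]=1
w=((im.min(2)>165)*roi).astype(np.uint8)
c=max(cv2.findContours(w,0,2)[0],key=cv2.contourArea)
q=cv2.boxPoints(cv2.minAreaRect(c));P=np.array([plane("top",p,.22)[:2] for p in q]);print("lid",q.round(1).tolist(),P.round(3).tolist(),P.mean(0),cv2.contourArea(c))
# mouth = hole in lid
cs,h=cv2.findContours(w,cv2.RETR_CCOMP,2)
k=max([i for i in range(len(cs)) if h[0][i][3]>=0],key=lambda i:cv2.contourArea(cs[i]))
q=cv2.boxPoints(cv2.minAreaRect(cs[k]));P=np.array([plane("top",p,.22)[:2] for p in q]);print("mouth",q.round(1).tolist(),P.round(3).tolist(),P.mean(0))
for n,b in(("top",(350,262,382,290)),("scene",(318,285,350,325))):
    im=cv2.imread(f"pics/{n}0.png").astype(int)
    s=im[b[1]:b[3],b[0]:b[2]];m=((s[...,1]-s[...,0]>12)).astype(np.uint8)
    cs=max(cv2.findContours(m,0,2)[0],key=cv2.contourArea);(u,v),r=cv2.minEnclosingCircle(cs);x=cv2.boundingRect(cs)
    print(n,u+b[0],v+b[1],r,x,plane(n,(u+b[0],v+b[1]),.105).round(4))
P=(.428,-.187)
for z in(0,.105):print(proj("top",(*P,z)),proj("scene",(*P,z)))
E
```

```text
lid [[346.0, 215.0], [346.0, 154.0], [419.0, 154.0], [419.0, 215.0]] [[0.564, -0.131], [0.711, -0.133], [0.709, -0.303], [0.564, -0.298]] [ 0.63693629 -0.21623673] 1531.5
mouth [[400.0, 169.0], [400.0, 167.0], [407.0, 167.0], [407.0, 169.0]] [[0.673, -0.258], [0.678, -0.258], [0.678, -0.274], [0.673, -0.274]] [ 0.67545894 -0.26632349]
top 365.9090909957886 275.9090909957886 7.938395023345947 (9, 6, 15, 16) [ 0.4263 -0.1853  0.105 ]
scene 335.1521739959717 296.54347801208496 9.499130249023438 (8, 3, 19, 18) [ 0.4228 -0.1878  0.105 ]
[362.83049275 276.39576006] [330.83616927 311.51112938]
[366.56297545 275.24921241] [335.76237858 294.22290327]
```

Call:
servo_tool(commands=[[[0,0,-15,0,0,-0.08,75],[0,-40,-20,0,0,-0.08,75],[0,-45,0,0,0,-0.08,75],[0,-45,0,0,0,-0.087,75]]])

```text
clock: 0.5
position: [0.1545, 0.3919, 0.2661]
eef_rot: [-0.003, 1.0, -0.0, -0.0]
contact_force: [1.1, -0.6, 0.9]
finger_gap: 0.876
grip_force: 0.0
```

```bash
python3 - <<'E'
from h import *
print(observe()["joint_pos"].round(3))
im=cv2.imread("pics/top0.png").astype(int)
print(im[190,340:415].tolist()[::1][0:0], "row190:",im[190,340:415,1].tolist()); print("col378:",im[155:230,378,1].tolist())
print("col360:",im[155:230,360,1].tolist())
for uv in[(355.3,169.3),(400,169.3),(399.3,207.3),(355.3,207.3)]: print(plane("top",uv,.219).round(3))
E
```

```text
[ 1.195 -0.201 -0.03   1.742  0.     1.19 ]
[] row190: [163, 167, 115, 93, 50, 42, 177, 223, 220, 218, 218, 217, 217, 222, 172, 81, 117, 132, 134, 132, 132, 132, 133, 132, 131, 132, 133, 133, 132, 133, 132, 131, 133, 132, 132, 132, 132, 131, 132, 131, 131, 131, 131, 130, 132, 131, 131, 131, 130, 129, 132, 130, 130, 130, 130, 130, 130, 138, 70, 46, 181, 221, 219, 217, 216, 214, 213, 215, 174, 155, 154, 156, 158, 156, 155]
col378: [153, 157, 168, 167, 163, 170, 218, 214, 215, 215, 217, 219, 220, 168, 186, 117, 129, 128, 128, 130, 129, 130, 129, 129, 130, 130, 130, 131, 132, 131, 131, 131, 132, 132, 131, 132, 131, 131, 131, 130, 150, 131, 133, 144, 111, 134, 128, 144, 132, 134, 132, 92, 102, 214, 217, 216, 218, 219, 221, 223, 224, 163, 65, 52, 48, 48, 48, 49, 49, 49, 48, 48, 79, 154, 145]
col360: [156, 152, 140, 145, 157, 173, 218, 212, 206, 214, 217, 218, 220, 180, 188, 135, 128, 130, 129, 131, 130, 130, 132, 131, 130, 131, 131, 131, 132, 132, 131, 132, 132, 133, 132, 132, 132, 133, 133, 133, 133, 133, 133, 134, 132, 136, 134, 135, 136, 136, 135, 91, 102, 218, 217, 218, 219, 220, 222, 224, 226, 154, 66, 46, 49, 51, 50, 49, 50, 50, 47, 51, 100, 178, 173]
[ 0.674 -0.154  0.219]
[ 0.673 -0.258  0.219]
[ 0.582 -0.254  0.219]
[ 0.582 -0.153  0.219]
```

Call:
servo_tool(commands=[[[-28,-35,0,0,0,0,75],[-30,-38,0,0,0,0,75],[-30,-38,0,0,0,0,75],[-30,-38,0,0,0,0,75],[-28,-38,0,0,0,0,75]]])

```text
clock: 1.0
position: [0.3019, 0.2045, 0.2662]
eef_rot: [-0.001, 1.0, 0.0, 0.0]
contact_force: [1.2, 1.4, 0.7]
finger_gap: 0.879
grip_force: 0.0
```

Call:
servo_tool(commands=[[[-20,-40,0,0,0,0,75],[-20,-40,0,0,0,0,75],[-20,-40,0,0,0,0,75],[-20,-40,0,0,0,0,75],[-15,-40,0,0,0,0,75]]])

```text
clock: 1.5
position: [0.397, 0.0044, 0.266]
eef_rot: [-0.0, 1.0, 0.0, -0.0]
contact_force: [0.4, 1.1, 0.8]
finger_gap: 0.874
grip_force: 0.0
```

Call:
servo_tool(commands=[[[-8,-40,0,0,0,0,75],[-8,-38,0,0,0,0,75],[-5,-35,0,0,0,0,75],[0,-20,0,0,0,0,75],[0,0,0,0,0,0,75]]])

```text
clock: 2.0
position: [0.4174, -0.1286, 0.2656]
eef_rot: [0.001, 1.0, 0.0, -0.001]
contact_force: [-0.6, 0.3, -0.5]
finger_gap: 0.878
grip_force: 0.0
```

Call:
servo_tool(commands=[[[-5,-30,0,0,0,0,75],[-5,-28,20,0,0,0,75],[0,0,40,0,0,0,75],[0,0,40,0,0,0,75],[0,0,0,0,0,0,75]]])

```text
clock: 2.5
position: [0.4252, -0.1829, 0.1611]
eef_rot: [-0.001, 1.0, 0.002, -0.004]
contact_force: [0.6, 0.5, 0.2]
finger_gap: 0.877
grip_force: 0.0
```

```bash
python3 - <<'E'
from h import *
print(observe()["position"],observe()["joint_pos"].round(2))
snap("scene","s2.png",220,150,420,350,3)
E
```

```text
[ 0.42522418 -0.18293479  0.1610856 ] [-0.41 -0.13 -0.17  1.54  0.   -0.41]
```

View pics/s2.png

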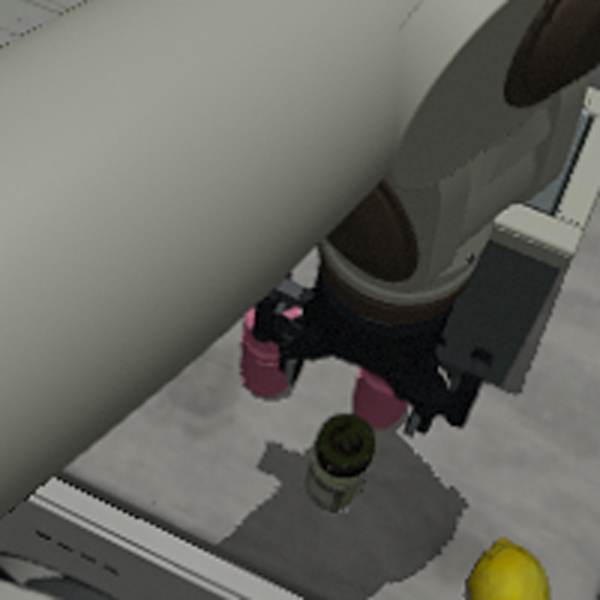

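The picture shows the open gripper straddling the untouched jar (cap at crop (345,440)), and both pink jars are clear. I'll descend.

Call:
servo_tool(commands=[[[-1,-1,25,0,0,0,75],[0,0,25,0,0,0,75],[0,0,20,0,0,0,75],[0,0,11,0,0,0,75],[0,0,0,0,0,0,75]]])

```text
clock: 3.05
position: [0.4291, -0.1853, 0.0861]
eef_rot: [-0.001, 1.0, -0.0, 0.0]
contact_force: [-0.4, -0.9, -0.0]
finger_gap: 0.881
grip_force: 0.0
```

Call:
servo_tool(commands=[[[0,0,0,0,0,0,30],[0,0,0,0,0,0,30],[0,0,0,0,0,0,30],[0,0,0,0,0,0,30],[0,0,0,0,0,0,30]]], grip_force=40)

```text
clock: 3.55
position: [0.4296, -0.1859, 0.087]
eef_rot: [-0.001, 1.0, -0.0, 0.001]
contact_force: [-0.1, 0.1, 6.4]
finger_gap: 0.457
grip_force: 40.1
```

The grip sits too near the cap's top, so I'll reopen, go lower and regrip.

Call:
servo_tool(commands=[[[0,0,0,0,0,0,70],[0,0,0,0,0,0,70],[0,0,0,0,0,0,70],[2,0,8,0,0,0,70],[0,0,8,0,0,0,70]]])

```text
clock: 4.05
position: [0.4265, -0.1856, 0.0685]
eef_rot: [-0.001, 1.0, 0.0, -0.0]
contact_force: [0.2, 0.3, -0.7]
finger_gap: 0.824
grip_force: 0.0
```

Call:
servo_tool(commands=[[[0,0,0,0,0,0,70],[0,0,0,0,0,0,70]]])

```text
clock: 4.25
position: [0.4264, -0.1855, 0.0688]
eef_rot: [-0.001, 1.0, 0.0, -0.0]
contact_force: [0.5, -0.1, 0.3]
finger_gap: 0.819
grip_force: 0.0
```

Call:
servo_tool(commands=[[[0,0,0,0,0,0,30],[0,0,0,0,0,0,30],[0,0,0,0,0,0,30],[0,0,0,0,0,0,30],[0,0,0,0,0,0,30]]], grip_force=40)

```text
clock: 4.75
position: [0.427, -0.1858, 0.0697]
eef_rot: [-0.001, 1.0, -0.0, 0.0]
contact_force: [-0.8, -1.1, 4.3]
finger_gap: 0.467
grip_force: 40.3
```

Call:
servo_tool(commands=[[[0,0,-15,0,0,0,30],[0,0,-30,0,0,0,30],[0,0,-40,0,0,0,30],[0,0,-40,0,0,0,30],[0,0,-40,0,0,0,30]]])

```text
clock: 5.25
position: [0.4263, -0.1853, 0.2365]
eef_rot: [-0.001, 1.0, 0.0, -0.0]
contact_force: [0.0, -1.1, -2.1]
finger_gap: 0.466
grip_force: 40.7
```

Call:
servo_tool(commands=[[[0,0,-40,0,0,0,30],[0,0,-40,0,0,0,30],[0,0,-15,0,0,0,30],[0,0,0,0,0,0,30]]])

```text
clock: 5.65
position: [0.4271, -0.1857, 0.3321]
eef_rot: [-0.001, 1.0, -0.001, 0.002]
contact_force: [0.2, 1.0, -1.1]
finger_gap: 0.463
grip_force: 40.7
```

```bash
python3 - <<'E'
from h import *
s=observe();print(s["position"],s["contact_force"],s["finger_gap"],s["joint_pos"].round(2))
snap("scene","s3.png",220,60,460,340,2)
E
```

```text
[ 0.42709151 -0.18569793  0.33208476] [ 0.15210232  0.97712745 -1.1044518 ] 0.46331113810917496 [-0.41 -0.06  0.23  1.85  0.   -0.41]
```

View pics/s3.png

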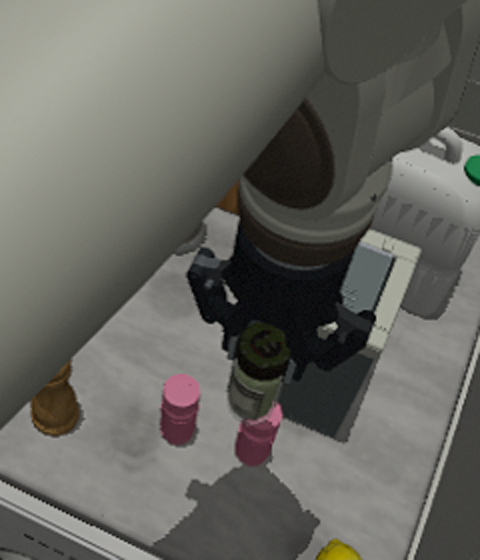

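The jar is held in the air upright (cap at crop (263,345)), and the mill and pink jars still stand. I'll move over the mouth.

```bash
python3 - <<'E'
from h import *
print(proj("scene",(.427,-.186,.368)), "seen ~ (351.5,232)")
E
```

```text
[353.10244418 229.62046221] seen ~ (351.5,232)
```

Call:
servo_tool(commands=[[[-20,0,0,0,0,0,30],[-35,-5,0,0,0,0,30],[-40,-5,0,0,0,0,30],[-40,-5,0,0,0,0,30],[-30,-4,0,0,0,0,30]]])

```text
clock: 6.2
position: [0.5933, -0.2043, 0.3267]
eef_rot: [-0.001, 1.0, 0.001, -0.002]
contact_force: [0.4, -0.3, -1.2]
finger_gap: 0.465
grip_force: 40.7
```

Call:
servo_tool(commands=[[[-20,0,0,0,0,0,30],[-11,0,0,0,0,0,30],[0,0,0,0,0,0,30],[0,0,0,0,0,0,30]]])

```text
clock: 6.6
position: [0.6224, -0.2043, 0.3279]
eef_rot: [-0.001, 1.0, 0.0, -0.001]
contact_force: [-0.2, -0.1, -2.3]
finger_gap: 0.462
grip_force: 40.7
```

```bash
python3 - <<'E'
from h import *
s=observe();print(s["position"],s["contact_force"],s["finger_gap"],s["joint_pos"].round(2))
snap("scene","s4.png",260,60,460,290,2.5)
print(proj("scene",(s["position"]+[0,0,.036])),proj("scene",(s["position"]-[0,0,.07])))
E
```

```text
[ 0.62236004 -0.20432369  0.32794258] [-0.18003795 -0.08322218 -2.26810965] 0.46185858454069084 [-0.32  0.46  0.82  1.94 -0.   -0.32]
[402.59777267 148.36566148] [390.10502266 184.34410072]
```

View pics/s4.png

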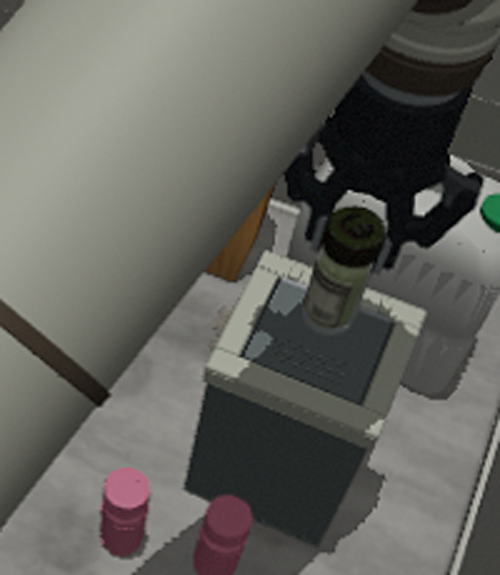

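The jar hangs over the mouth centre (jar bottom at crop (330,325)). I'll push down slowly.

Call:
servo_tool(commands=[[[0,0,20,0,0,0,30],[0,0,20,0,0,0,30],[0,0,15,0,0,0,30],[0,0,15,0,0,0,30],[0,0,15,0,0,0,30]]])

```text
clock: 7.15
position: [0.6216, -0.2044, 0.2444]
eef_rot: [-0.0, 1.0, -0.0, 0.0]
contact_force: [-0.3, 0.0, -1.1]
finger_gap: 0.468
grip_force: 40.9
```

Call:
servo_tool(commands=[[[0,0,15,0,0,0,30],[0,0,15,0,0,0,30],[0,0,15,0,0,0,30],[0,0,10,0,0,0,30],[0,0,0,0,0,0,30]]])

```text
clock: 7.65
position: [0.6215, -0.2042, 0.1881]
eef_rot: [-0.0, 1.0, 0.0, -0.001]
contact_force: [-0.3, 0.3, -1.9]
finger_gap: 0.464
grip_force: 40.9
```

```bash
python3 - <<'E'
from h import *
s=observe();print(s["position"],s["contact_force"],s["finger_gap"])
snap("scene","s5.png",260,60,460,290,2.5)
E
```

```text
[ 0.62150938 -0.20422933  0.18813008] [-0.30205475  0.29627065 -1.86509869] 0.46406126642586043
```

View pics/s5.png

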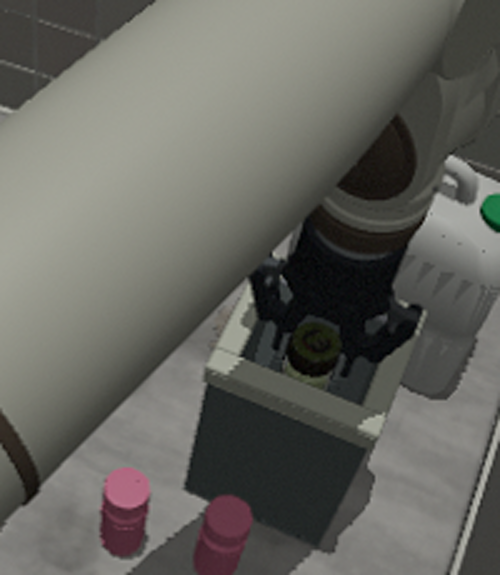

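The jar is deep in the mouth with the flap down (cap at crop (315,345)). I'll release with a limited opening.

Call:
servo_tool(commands=[[[0,0,3,0,0,0,58],[0,0,0,0,0,0,58],[0,0,0,0,0,0,58],[0,0,0,0,0,0,58],[0,0,0,0,0,0,58]]])

```text
clock: 8.2
position: [0.6229, -0.2045, 0.1867]
eef_rot: [-0.001, 1.0, -0.0, 0.0]
contact_force: [-0.3, -0.3, 1.3]
finger_gap: 0.682
grip_force: 0.2
```

```bash
python3 - <<'E'
from h import *
s=observe();print(s["position"],s["contact_force"],s["finger_gap"])
snap("scene","s6.png",260,60,460,290,2.5)
E
```

```text
[ 0.6229395  -0.20445356  0.1866794 ] [-0.34130599 -0.31165106  1.27896498] 0.6819560636523768
```

View pics/s6.png

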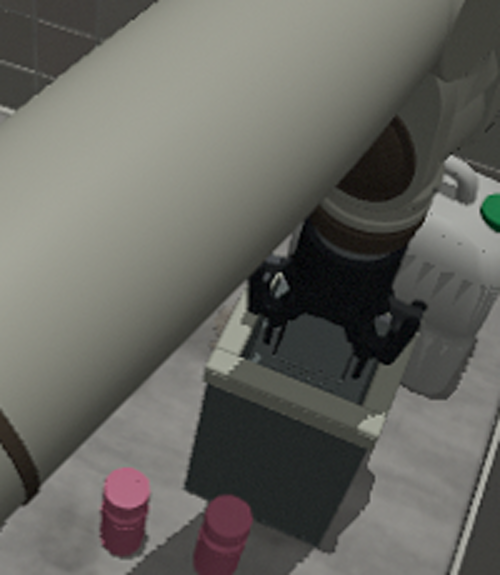

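The jar has dropped out of the fingers and the flap is up against them. I'll withdraw straight up.

Call:
servo_tool(commands=[[[0,0,-15,0,0,0,58],[0,0,-25,0,0,0,58],[0,0,-35,0,0,0,58],[0,0,-40,0,0,0,58],[0,0,-30,0,0,0,58]]])

```text
clock: 8.75
position: [0.6224, -0.2043, 0.3339]
eef_rot: [-0.001, 1.0, -0.0, 0.001]
contact_force: [0.9, 0.2, -0.7]
finger_gap: 0.682
grip_force: 0.0
```

Call:
servo_tool(commands=[[[30,0,0,0,0,0,58],[40,10,0,0,0,0,58],[40,20,0,0,0,0,58],[40,20,0,0,0,0,58],[40,20,0,0,0,0,58]]])

```text
clock: 9.25
position: [0.4309, -0.1339, 0.3311]
eef_rot: [-0.0, 1.0, 0.0, 0.0]
contact_force: [-0.1, -0.4, 1.8]
finger_gap: 0.679
grip_force: 0.0
```

Call:
servo_tool(commands=[[[25,40,0,0,0,0,58],[15,40,0,0,0,0,58],[0,40,0,0,0,0,58],[0,20,0,0,0,0,58],[0,0,0,0,0,0,58]]])

```text
clock: 9.75
position: [0.3922, 0.0072, 0.3317]
eef_rot: [-0.002, 1.0, 0.0, 0.001]
contact_force: [0.9, -0.3, -0.5]
finger_gap: 0.677
grip_force: 0.0
```

```bash
python3 - <<'E'
from h import *
s=observe();print(s["position"],s["contact_force"],s["clock"])
a=[cv2.cvtColor(get_image(n),cv2.COLOR_RGB2BGR) for n in("scene","top")]
A=cv2.resize(a[0][130:330,220:460],None,fx=1.66,fy=1.66)[:332,:398];B=cv2.resize(a[1][150:310,250:440],None,fx=2.09,fy=2.07)[:331,:397]
cv2.imwrite("pics/s7.png",np.hstack([A[:331],B]))
E
```

```text
[0.3921814  0.00723687 0.33168469] [ 0.93307593 -0.25885905 -0.47485055] 9.75
```

View pics/s7.png

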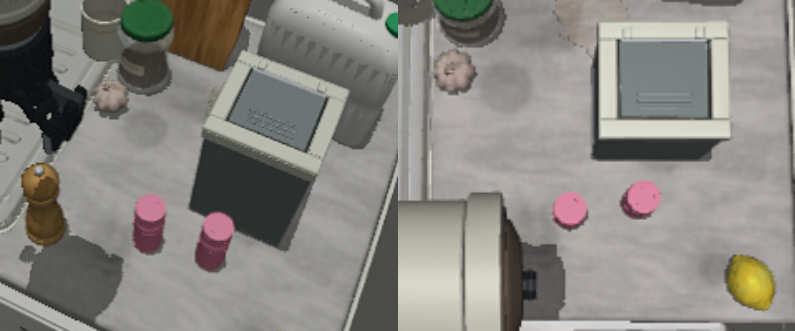

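The flap is shut and level, the jar is gone from the worktop, the mill (left view (43,205)) and the pink jars stand in place, and the robot touches nothing.

```bash
python3 -c "from plant import *; print(hand_in())"
```

```text
the job is handed in; nothing more can be done
None
```

I held the spice jar while pushing it down through the flap, then released it inside the bin; the flap shut behind it, the pepper mill still stands where it was, and the job is handed in (about 10 s of the 38 s used).

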